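# Lock the ring roller's pressure screw

### The arm

A 7-joint arm with a two-finger parallel gripper is mounted at the origin on the work surface. World frame = base frame: x ahead of the robot, y to its left, z up, the work surface at z = 0. Lengths are in mm, angles in degrees, forces in N, time in s.
With the tool pointing down it reaches from about 425 to 875 mm from the base axis. Payload 9.9 kg.
Tool frame: the origin (TCP) lies at the very end of the fingers, on their centre line; the grasp point (between the pads) lies 19 mm behind it; y points along the fingers, x is the direction in which the jaws open and shut, and the axes are right-handed (so a half turn about y gives the same grasp; the last joint's range is limited). The gripper opens to 85 mm and grips with 20 to 120 N. Pads are 22 mm wide; open, the fingers measure 114 mm over their backs; the gripper's body (76 mm by 85 mm) begins 54 mm behind the grasp point. The pads swing forward as they close: fully open they stand 13 mm farther back than shut.
Start: joints at [70.886, 32.985, 1.427, 82.34, -0.859, 64.687, -3.237], TCP at [166.871, -654.051, 231.289] pointing down, gripper open.
Joint ranges: [-157.87, 157.87], [-19.46, 123.44], [-87.15, 90], [11.01, 140.99], [-62.26, 242.26], [9.8, 113.94], [-161.44, 161.44]. Speed limits (degrees/s): [127.2, 127.2, 172.46, 172.46, 180, 180, 180].

### API

Orientations are given as [roll, pitch, yaw] about the fixed x, y, z axes, in that order (R = Rz(yaw) Ry(pitch) Rx(roll)).
In Python, from station import telemetry, imaging, sign_off gives the robot as it stands.
- The arm moves only by the tool step_arm, never from a script. Its argument "plan" is a list of rows, each an object of numbers: "grip": the finger opening in mm, from 0 to 85.4; "tx", "ty", "tz": the shift along the tool's x, y, z in mm; "twist": the turn about the tool's y in degrees. A call has 1 to 20 rows; each row shifts and turns the pose as measured when the row begins, along the tool's axes as they then stand; what a row does not reach is not made up. A row lasts 1/12 s, in which the tool goes at most 41.7 mm and 7.16 degrees, less where a joint would pass 70% of its speed; a pose out of reach is approached as far as the arm can. A call is refused whole if a number of a shift passes 41.7 or a number of a turn 7.16, either way. A call with a gripper value outside its range is refused whole. The fingers move at their own pace and stop on an object; "grip_force" is the grip in N (left out, the last holds). Time passes only in rows, so rows that do not move let the fingers close. It gives the time, the measured TCP pose, the force and the opening at its end, in the units of the state.
- telemetry.read_state(): the state, without advancing time (a new reading comes with each control period).
- imaging.grab_frame(name): name is "scene" or "side" or "wrist"; returns the picture (480x640x3 uint8, red, green, blue); there is no depth.
- imaging.camera_info(name): a dict with "vfov" (degrees; the focal length in pixels is half the picture's height over the tangent of half this angle, whatever the lens; pixels are square), "cx", "cy" (the principal point, pixels), "position" and "rotation" of the camera in the world; the wrist camera has in their place "hand_eye" (4x4, takes a point from camera to tool coordinates, whose origin is the TCP and whose axes are the tool frame's). Camera axes: x right, y up, looking along -z (the intrinsics and any distortion apply to the point x, -y, -z); pixel columns grow to the right and rows downward; lengths in mm; the calibration is good to about 2 mm. A picture is of the moment at which its call begins: read the wrist's pose just before it. camera_info takes no time and is no camera call.
- sign_off(): hands the job in, once; it reports no verdict.
The state is a dict: "time": time; "joints": joint angles; "qvel": joint speeds; "tau": joint torques, N m; "tool_pos": TCP position; "eef_rot": TCP orientation; "wrist_force": force on the tool from outside, world axes, zero at the start; "wrist_torque": the same for the moment, N m; "gripper_width": finger opening in mm.
Only numpy, scipy, OpenCV 4.12 (cv2) and the standard library are available. Lean on these libraries where they do the work, as an engineer would, in place of code of your own. Each camera call takes 0.05 s, during which the arm holds its last target.

### The job

The ring roller's pressure screw is already set for the bend: lock it. Run the round knurled lock ring under its tommy bar clockwise (seen from above) until it seats on its washer, and nip it firmly tight by feel so that it stays tight when you let go, without letting the screw and its tommy bar turn with it. Leave everything else on the bench where it lies.

Things in the scene. Friction and masses are not known exactly. Their poses are not given: they have to be found in the camera images.
- ring_roller: Bench bar bender of green steel, bolted down: base 150 x 300 mm, three rolls 54-56 mm across with a curved flat bar in them (ends 0.16 m high, 0.21 m out along y), crank towards +x, +y, lower than 0.11 m. A crosshead block on top, 94 (x) x 78 (y) mm, has its flat top 215 mm above the bench. Origin: on the upright axis of screw, ring and washer, at bench level; z up, yaw varies.
- thrust_washer: Fixed bright steel washer, 48 mm across, 8 mm thick, on the crosshead round the screw; the lock ring tightens down on it. Origin: centre of its underside, 215 mm above the bench.
- lock_ring: OUTER control: plain steel knurled ring nut, 58 mm across, 22 mm high, four spanner holes in its rim, right-hand thread of 3 mm pitch on the screw (sinks 0.48 mm per rad clockwise). Origin: centre of its underside, about 224 mm above the bench. It starts 1.2 to 2.5 rad short of its washer; where it seats is found by feel. Grip it anywhere on its rim; 40 N of grip is ample.
- ring_mid (a point): Centre of the lock ring, 11 mm above its underside. The ring is stiff: it turns at about 0.2 N m and stays where it is left. Once on the washer the torque climbs by roughly 3 N m per rad. Turned up to 0.45 N m or more (0.65 is good) it is tight and stays so by itself; at about 1.2 N m it drags the screw round with it, which spoils the setting.
- pressure_screw: INNER control, must stay put: screw with a dark round head 36 mm across, its top 57 mm above the crosshead, and a level tommy bar 12 mm thick, 133 mm long, through it. Fingers must pass either side of the bar and not swing against it. Origin: on the axis at the crosshead's top; x along the bar, up to 1.1 rad either way of the roller's x. It turns only at about 1.2 N m.
- tommy_end (a point): Centre of the 17 mm ball on the +x end of the tommy bar, 58 mm from the axis, 47 mm above the crosshead (262 mm above the bench).
- hammer: Bystander: hammer with wooden handle, 300 mm long, lying loose on the bench.
- spanner: Bystander: open-ended steel spanner, 200 mm, lying by the foot of the roller on the robot's side.
- rolled_hoop: Bystander: finished hoop of dark flat bar, 170 mm across, 30 mm high, lying flat.
- spare_roll: Bystander: spare flanged steel roll, 66 mm across, 58 mm high, standing near the roller.
- offcut: Bystander: flat bar offcut, 30 x 160 x 8 mm, lying by the foot of the roller on the robot's side.
- oil_can: Bystander: grey can, 64 mm across, 150 mm high, standing.
- angle_grinder: Bystander: angle grinder, 300 mm long, lying towards the right-hand far corner.

How it is judged (in metres and radians):
At the end, for the whole second after the job is handed in: The lock ring is tight on its washer and stays so when let go (it bears on the washer with more than 15 N; turning it up to about 0.35 N m does that), and the end of the tommy bar is within 8 mm (about 8 degrees) of where it was at the start (contact force between lock_ring and thrust_washer above 15 N and not (distance of tommy_end from where it was at the start of the episode above 0.008 m)); the robot touches nothing.
It fails at once if the pressure screw is turned off its setting: the end of the tommy bar moves more than 8 mm (distance of tommy_end from where it was at the start of the episode above 0.008 m).
It fails at once if a loose thing on the bench is moved more than 30 mm (distance of any of hammer, spanner, rolled_hoop, spare_roll, offcut, oil_can, angle_grinder from where it was at the start of the episode above 0.03 m).
It also fails if it takes over 58 s, if anything falls off the work surface, if the arm or the gripper's body presses on something with over 40 N, if the wrist force passes 120 N, or if a joint passes its speed limit or range.

## Working session

There is one attempt and no reset: what is moved stays moved. The work goes in short steps, Python scripts to look and compute and a tool call to move; the robot and the scene stay as the last step left them, time stands still between calls to the robot, and variables do not carry over. Pictures are saved under pics/ and viewed, and the job is handed in when it is done.

Besides the shell and the picture viewer there is one more tool, called after ">>>" as a command line: name --argument value ..., lists and objects as JSON in quotes. step_arm: Moves the arm, as the interface text tells. Its arguments: {"type":"object","properties":{"plan":{"type":"array","items":{"type":"object","properties":{"grip":{"type":"number"},"tx":{"type":"number"},"ty":{"type":"number"},"tz":{"type":"number"},"twist":{"type":"number"}}}},"grip_force":{"type":"number"}},"required":["plan"]}

```bash
ls; mkdir -p pics; python3 - <<'E'
from station import telemetry, imaging
import cv2
s=telemetry.read_state()
for k,v in s.items(): print(k,v)
for n in ("scene","side","wrist"):
    im=imaging.grab_frame(n); cv2.imwrite(f"pics/{n}0.png",im[:,:,::-1]); print(n,imaging.camera_info(n))
E
```

```text
pics
time 0.0
joints [70.88479401 33.03305418  1.42403723 82.3869665  -0.85948708 64.68555391
 -3.23843542]
qvel [ 0.00167463  0.01285233  0.08467323  0.0233521  -0.02070054 -0.00673989
  0.06595587]
tau [ 1.75618487e-03 -7.65750003e+01  2.25145563e+00 -2.85962284e+01
  1.51556282e-02  1.29464763e-02  1.04156854e-05]
tool_pos [ 166.76993109 -653.60612994  230.43497536]
eef_rot [-90.00524626   0.09484394 -75.68597181]
wrist_force [-0.01619853 -0.48835444  0.14096684]
wrist_torque [ 0.00444458 -0.02168671 -0.01948298]
gripper_width 85.1154799973374
scene {'vfov': 47.40682140396678, 'cx': 318.7591844720118, 'cy': 240.58333270285078, 'position': array([1160.9215154 , -197.85872357, 1263.67765159]), 'rotation': array([29.97714204, -0.17676589, 69.2783137 ])}
side {'vfov': 44.965121413719814, 'cx': 322.44504069819067, 'cy': 240.62726820228036, 'position': array([ 433.06724527,  998.09540296, 1021.00213215]), 'rotation': array([  49.82885231,   -0.18679323, -172.56387745])}
wrist {'vfov': 64.06517723229311, 'cx': 318.3072275128408, 'cy': 240.9256579596675, 'hand_eye': array([[ 9.99999720e-01,  5.04803992e-04,  5.51948737e-04,
        -2.49486134e-01],
       [ 3.91886035e-04,  2.74940933e-01, -9.61461039e-01,
        -1.42305756e+02],
       [-6.37102671e-04,  9.61460986e-01,  2.74940659e-01,
         7.01764445e+01],
       [ 0.00000000e+00,  0.00000000e+00,  0.00000000e+00,
         1.00000000e+00]])}
```

View pics/scene0.png

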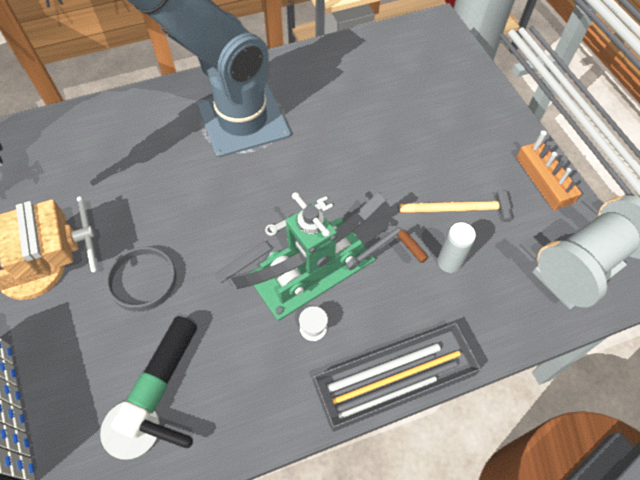

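View pics/side0.png

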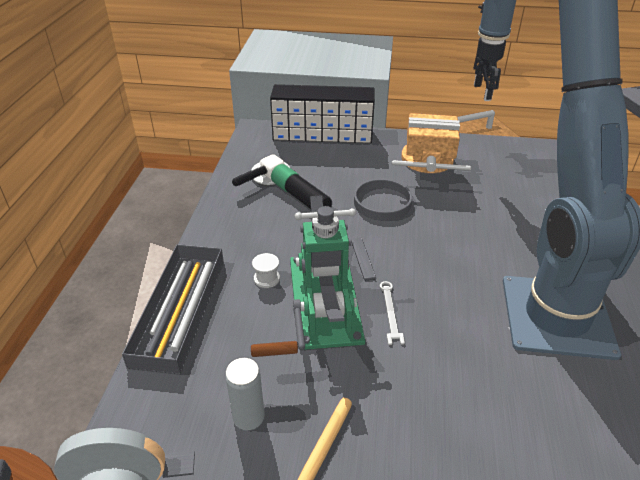

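View pics/wrist0.png

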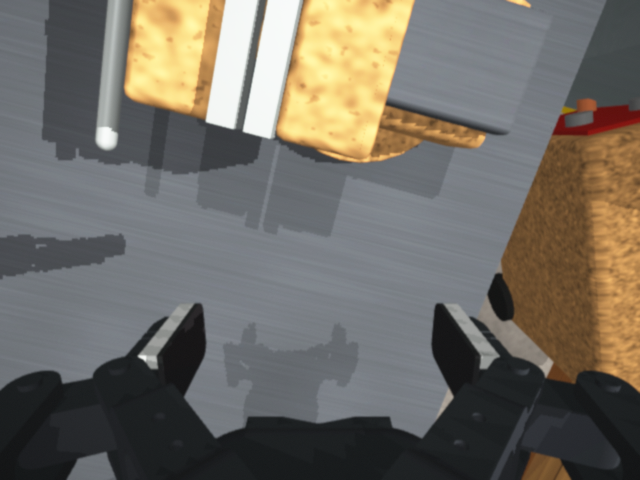

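```bash
cat > h.py <<'E'
import numpy as np
from scipy.spatial.transform import Rotation as R
from station import telemetry, imaging
def cam(name, state=None):
    i=imaging.camera_info(name); f=240/np.tan(np.radians(i['vfov']/2))
    if name=='wrist':
        H=np.array(i['hand_eye']); Rt=R.from_euler('xyz',state['eef_rot'],degrees=True).as_matrix()
        return f,i['cx'],i['cy'],np.array(state['tool_pos'])+Rt@H[:3,3],Rt@H[:3,:3]
    return f,i['cx'],i['cy'],np.array(i['position']),R.from_euler('xyz',i['rotation'],degrees=True).as_matrix()
def ray(c,u,v):
    f,cx,cy,p,M=c; d=M@np.array([(u-cx)/f,-(v-cy)/f,-1]); return p,d/np.linalg.norm(d)
def plane(c,u,v,z):
    p,d=ray(c,u,v); return p+d*(z-p[2])/d[2]
def proj(c,X):
    f,cx,cy,p,M=c; q=M.T@(np.array(X)-p); return cx+f*q[0]/-q[2], cy-f*q[1]/-q[2]
def tri(c1,u1,c2,u2):
    p,d=ray(c1,*u1); q,e=ray(c2,*u2)
    A=np.stack([d,-e],1); t=np.linalg.lstsq(A,q-p,rcond=None)[0]
    a=p+d*t[0]; b=q+e*t[1]; return (a+b)/2, np.linalg.norm(a-b)
E
python3 - <<'E'
import cv2
a=cv2.imread('pics/scene0.png')[170:330,220:420]; cv2.imwrite('pics/sc1.png',cv2.resize(a,(750,600),interpolation=3))
a=cv2.imread('pics/side0.png')[190:350,260:420]; cv2.imwrite('pics/si1.png',cv2.resize(a,(600,600),interpolation=3))
E
```

```text
(no output)
```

View pics/sc1.png

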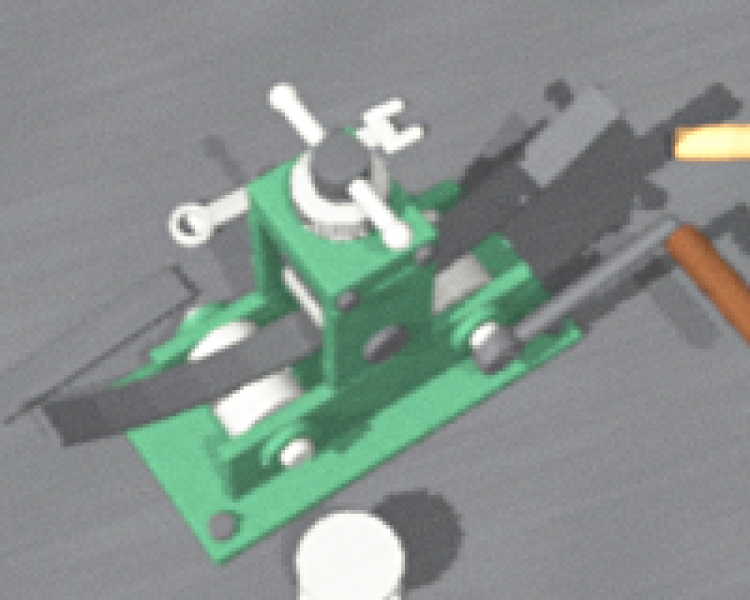

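View pics/si1.png

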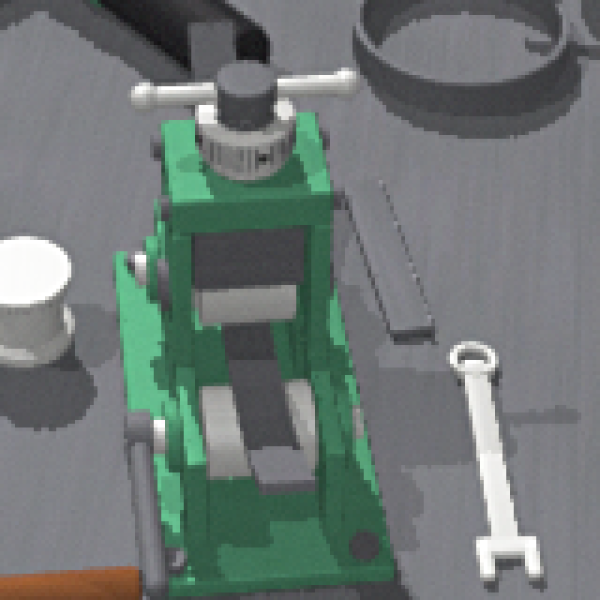

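```bash
python3 - <<'E'
from h import *
sc,si=cam('scene'),cam('side')
A,B=(295.5,195.9),(326.4,232.4); a,b=(352.5,211.3),(298.7,215.3)
for z in (262,):
  for c,(p,q) in ((sc,(A,B)),(si,(a,b))):
    P,Q=plane(c,*p,z),plane(c,*q,z); d=Q-P; print(P,Q,(P+Q)/2,np.linalg.norm(d),np.degrees(np.arctan2(d[1],d[0])))
print(tri(sc,A,si,a),tri(sc,B,si,b))
# head top & crosshead corners
for uv in [(251,180),(336,296),(436,236)]: print(plane(sc,220+uv[0]/3.75,170+uv[1]/3.75,215))
for uv in [(330,192),(165,201),(163,122),(316,115)]: print(plane(si,260+uv[0]/3.75,190+uv[1]/3.75,215))
E
```

```text
[496.32610029   1.66245753 262.        ] [608.48976639  31.86368671 262.        ] [552.40793334  16.76307212 262.        ] 116.15852201703302 15.070069018728645
[4.95369121e+02 2.86311936e-01 2.62000000e+02] [608.18640071  29.74052615 262.        ] [551.77776081  15.01341905 262.        ] 116.59883943092385 14.632104576690127
(array([495.83926812,   1.39385121, 262.35064388]), np.float64(1.307909798053837)) (array([608.40595552,  31.44689385, 262.93210071]), np.float64(1.1654515149739082))
[515.56543587 -27.44255978 215.        ]
[609.00859785  -7.1071765  215.        ]
[591.62053936  62.76471858 215.        ]
[499.26034624  45.59555439 215.        ]
[591.89363425  66.07800172 215.        ]
[604.22211383  -5.52919569 215.        ]
[514.43507078 -24.43567067 215.        ]
```

>>> step_arm --plan '[{"ty":-35},{"ty":-35},{"ty":-35},{"ty":-20},{"tx":-25,"tz":25},{"tx":-25,"tz":25},{"tx":-25,"tz":25},{"tx":-25,"tz":25},{"tx":-25,"tz":25},{"tx":-25,"tz":25},{"tx":-25,"tz":25},{"tx":-25,"tz":25},{"tx":-25,"tz":25},{"tx":-25,"tz":25}]' --grip_force 40

```text
invalid input at $.plan[0]: expected keys grip, tx, ty, tz, twist
```

>>> step_arm --plan '[{"grip":85,"tx":0,"ty":-35,"tz":0,"twist":0},{"grip":85,"tx":0,"ty":-35,"tz":0,"twist":0},{"grip":85,"tx":0,"ty":-35,"tz":0,"twist":0},{"grip":85,"tx":0,"ty":-20,"tz":0,"twist":0},{"grip":85,"tx":-25,"ty":0,"tz":25,"twist":0},{"grip":85,"tx":-25,"ty":0,"tz":25,"twist":0},{"grip":85,"tx":-25,"ty":0,"tz":25,"twist":0},{"grip":85,"tx":-25,"ty":0,"tz":25,"twist":0},{"grip":85,"tx":-25,"ty":0,"tz":25,"twist":0},{"grip":85,"tx":-25,"ty":0,"tz":25,"twist":0},{"grip":85,"tx":-25,"ty":0,"tz":25,"twist":0},{"grip":85,"tx":-25,"ty":0,"tz":25,"twist":0},{"grip":85,"tx":-25,"ty":0,"tz":25,"twist":0},{"grip":85,"tx":-25,"ty":0,"tz":25,"twist":0}]' --grip_force 40

```text
time: 1.32
tool_pos: [347.5, -342.0, 356.5]
eef_rot: [-90.3, 0.5, -76.5]
wrist_force: [0.5, -0.2, 0.5]
gripper_width: 84.8
```

>>> step_arm --plan '[{"grip":85,"tx":-27,"ty":0,"tz":25.5,"twist":0},{"grip":85,"tx":-27,"ty":0,"tz":25.5,"twist":0},{"grip":85,"tx":-27,"ty":0,"tz":25.5,"twist":0},{"grip":85,"tx":-27,"ty":0,"tz":25.5,"twist":0},{"grip":85,"tx":-27,"ty":0,"tz":25.5,"twist":0},{"grip":85,"tx":-27,"ty":0,"tz":25.5,"twist":0},{"grip":85,"tx":-27,"ty":0,"tz":25.5,"twist":0},{"grip":85,"tx":-27,"ty":0,"tz":25.5,"twist":0},{"grip":85,"tx":-27,"ty":0,"tz":25.5,"twist":0},{"grip":85,"tx":-27,"ty":0,"tz":25.5,"twist":0},{"grip":85,"tx":-27,"ty":0,"tz":25.5,"twist":0},{"grip":85,"tx":0,"ty":0,"tz":0,"twist":0}]'

```text
time: 2.32
tool_pos: [557.3, 39.4, 356.7]
eef_rot: [-90.3, 0.6, -76.1]
wrist_force: [-1.2, 0.4, -0.3]
gripper_width: 85.1
```

```bash
python3 - <<'E'
from h import *; import cv2,json
s=telemetry.read_state(); print(s['tool_pos'],s['eef_rot'],s['joints'],s['time'],s['wrist_torque'])
im=imaging.grab_frame('wrist'); cv2.imwrite('pics/w1.png',im[:,:,::-1])
json.dump({k:np.array(s[k]).tolist() for k in('tool_pos','eef_rot')},open('w1.json','w'))
E
```

```text
[557.29893883  39.38086896 356.70035582] [-90.27988181   0.63931954 -76.14793177] [  5.08983659  18.85464606 -19.49935264  87.24223877   5.74472137
  75.27101789 -91.07722412] 2.3167 [0.00350026 0.09225237 0.04652789]
```

View pics/w1.png

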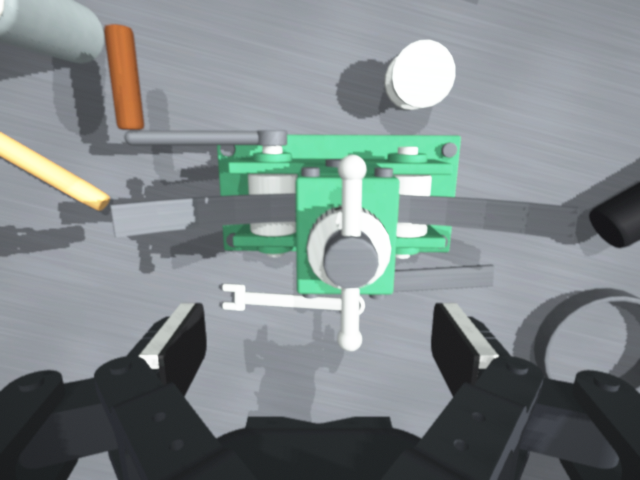

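```bash
python3 - <<'E'
from h import *; import cv2,json
s=json.load(open('w1.json')); c=cam('wrist',s)
im=cv2.imread('pics/w1.png'); hsv=cv2.cvtColor(im,cv2.COLOR_BGR2HSV)
P,Q=plane(c,350.5,341,262),plane(c,352.5,167,262);d=Q-P
print(P,Q,(P+Q)/2,np.linalg.norm(d),np.degrees(np.arctan2(d[1],d[0])))
print('head',plane(c,351,258,272))
for z,uv in ((215,[(298,178),(397,178),(396,293),(297,293)]),):
  q=np.array([plane(c,*u,z) for u in uv]);print(q,q.mean(0))
cv2.imwrite('pics/w1c.png',cv2.resize(im[140:360,260:440],None,fx=2.7,fy=2.7,interpolation=3))
E
```

```text
[493.93324838   2.25519207 262.        ] [609.31581729  32.25703945 262.        ] [551.62453284  17.25611576 262.        ] 119.21932751797969 14.575322953531716
head [555.86435039  19.42576361 272.        ]
[[588.61047846  64.51267841 215.        ]
 [606.05943765  -6.01612742 215.        ]
 [518.3255516  -32.15908823 215.        ]
 [499.00469083  44.70388562 215.        ]] [553.00003964  17.76033709 215.        ]
```

View pics/w1c.png

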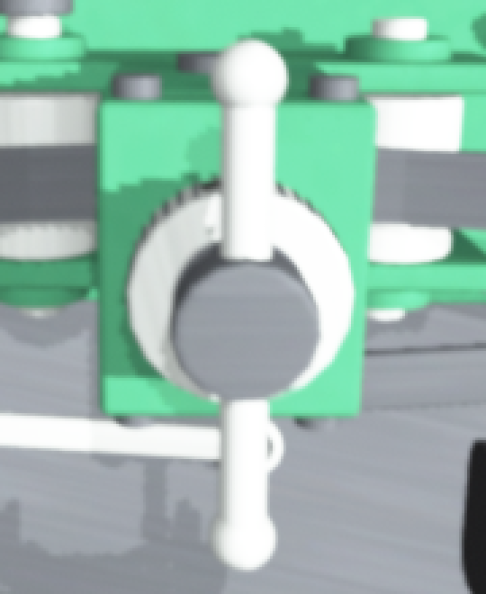

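>>> step_arm --plan '[{"grip":85,"tx":21,"ty":0,"tz":-10.7,"twist":0},{"grip":85,"tx":0,"ty":0,"tz":0,"twist":-7.1},{"grip":85,"tx":0,"ty":0,"tz":0,"twist":-7.1},{"grip":85,"tx":0,"ty":0,"tz":0,"twist":-7.1},{"grip":85,"tx":0,"ty":0,"tz":0,"twist":-7.1},{"grip":85,"tx":0,"ty":0,"tz":0,"twist":-7.1},{"grip":85,"tx":0,"ty":0,"tz":0,"twist":-7.1},{"grip":85,"tx":0,"ty":0,"tz":0,"twist":0}]'

```text
time: 3.03
tool_pos: [547.9, 6.4, 354.4]
eef_rot: [-90.3, 0.7, -33.1]
wrist_force: [0.4, -0.4, -0.4]
gripper_width: 85.1
```

```bash
python3 - <<'E'
from h import *
s=telemetry.read_state(); print(s['time'],s['tool_pos'],s['eef_rot'],s['joints'][6],s['wrist_torque'])
M=R.from_euler('xyz',s['eef_rot'],degrees=True).as_matrix()
for z in (300,218): print(M.T@(np.array([552,16.5,z])-s['tool_pos']))
E
```

```text
3.0333 [547.89221325   6.38358508 354.43946749] [-90.30834437   0.73714899 -33.10265245] -47.761836786391605 [-0.04772771  0.00029309 -0.01422488]
[-1.38336661 54.40330429 11.01082025]
[ -0.3284102  136.39533049  11.45207481]
```

>>> step_arm --plan '[{"grip":85,"tx":-1.4,"ty":20,"tz":11,"twist":0},{"grip":85,"tx":0,"ty":20,"tz":0,"twist":0},{"grip":85,"tx":0,"ty":14,"tz":0,"twist":0},{"grip":85,"tx":0,"ty":0,"tz":0,"twist":0}]'

```text
time: 3.37
tool_pos: [551.8, 12.7, 299.5]
eef_rot: [-90.3, 0.6, -34.3]
wrist_force: [-0.1, -0.3, 0.4]
gripper_width: 85.2
```

```bash
cat > st.py <<'E'
from h import *; import sys
s=telemetry.read_state(); print(s['time'],s['tool_pos'],s['eef_rot'],s['joints'][6],s['wrist_force'],s['wrist_torque'],s['gripper_width'])
M=R.from_euler('xyz',s['eef_rot'],degrees=True).as_matrix()
for z in (275,218): print(z,M.T@(np.array([552,16.5,z])-s['tool_pos']))
E
cat > pic.py <<'E'
from h import *; import cv2,sys,json
n=sys.argv[1]
for cn,(y0,y1,x0,x1) in {'side':(170,270,260,400),'scene':(150,270,240,400)}.items():
    im=imaging.grab_frame(cn)[y0:y1,x0:x1,::-1]; cv2.imwrite(f'pics/{cn}_{n}.png',cv2.resize(im,None,fx=5,fy=5,interpolation=3))
s=telemetry.read_state()
im=imaging.grab_frame('wrist'); cv2.imwrite(f'pics/wrist_{n}.png',im[:,:,::-1])
E
python3 st.py; python3 pic.py a
```

```text
3.3667 [551.78670031  12.73148578 299.50870902] [-90.33451966   0.56820343 -34.32940938] -50.95387084935051 [-0.07777108 -0.3262634   0.36017963] [ 0.04144469  0.03576395 -0.00278328] 85.21498870440979
275 [-1.70596358 24.50754291  3.37550633]
218 [-1.14070266 81.50376858  3.70828083]
```

View pics/wrist_a.png

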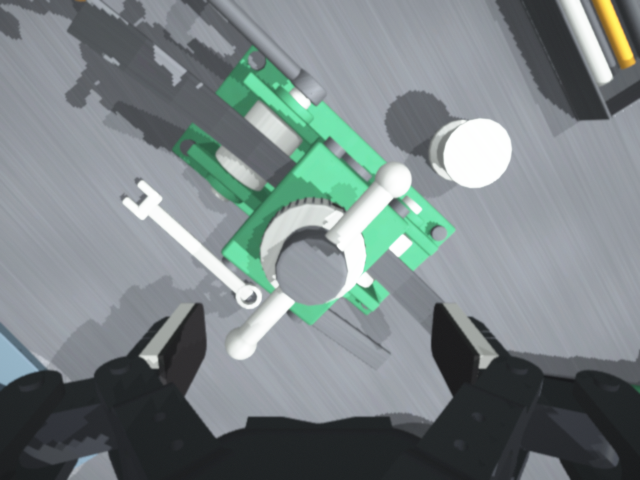

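View pics/side_a.png

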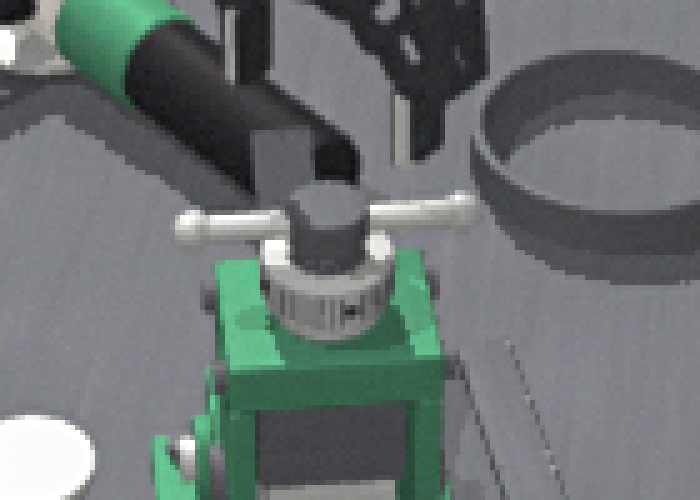

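>>> step_arm --plan '[{"grip":85,"tx":-1.3,"ty":10,"tz":3.6,"twist":0},{"grip":85,"tx":0,"ty":10,"tz":0,"twist":0},{"grip":85,"tx":0,"ty":5,"tz":0,"twist":0},{"grip":85,"tx":0,"ty":0,"tz":0,"twist":0},{"grip":85,"tx":0,"ty":0,"tz":0,"twist":0}]'

```text
time: 3.93
tool_pos: [555.4, 17.3, 278.0]
eef_rot: [-90.0, 0.2, -34.4]
wrist_force: [-0.7, -0.7, -0.2]
gripper_width: 85.0
```

```bash
python3 st.py
```

```text
3.9333 [555.37494741  17.28277147 277.9599502 ] [-90.02376066   0.15494102 -34.40721182] -52.15441020283749 [-0.73390969 -0.66137891 -0.17713027] [0.03505753 0.02653012 0.00448188] 84.98841852517738
275 [-2.33414036  2.96733153 -2.55167372]
218 [-2.17999938 59.96711821 -2.52803581]
```

>>> step_arm --plan '[{"grip":85,"tx":-2.2,"ty":10,"tz":-2.5,"twist":0},{"grip":85,"tx":0,"ty":10,"tz":0,"twist":0},{"grip":85,"tx":0,"ty":5,"tz":0,"twist":0},{"grip":85,"tx":0,"ty":0,"tz":0,"twist":0},{"grip":85,"tx":0,"ty":0,"tz":0,"twist":0}]'

```text
time: 4.35
tool_pos: [552.7, 16.6, 252.2]
eef_rot: [-90.0, 0.1, -34.4]
wrist_force: [-1.2, 0.4, 0.2]
gripper_width: 84.8
```

```bash
python3 st.py
```

```text
4.35 [552.66339487  16.59423962 252.16570165] [-89.98479749   0.10957215 -34.42718433] -52.89755477038474 [-1.16758354  0.4341074   0.246124  ] [-0.00694513 -0.06687561  0.00888962] 84.78561025628251
275 [ -0.53758627 -22.83343136  -0.44673052]
218 [-0.42857984 34.1664624  -0.46185452]
```

>>> step_arm --plan '[{"grip":85,"tx":-0.4,"ty":9,"tz":-0.4,"twist":0},{"grip":85,"tx":0,"ty":9,"tz":0,"twist":0},{"grip":85,"tx":0,"ty":8,"tz":0,"twist":0},{"grip":85,"tx":0,"ty":5,"tz":0,"twist":0},{"grip":85,"tx":0,"ty":1,"tz":0,"twist":0},{"grip":85,"tx":0,"ty":0,"tz":0,"twist":0}]'

```text
time: 4.85
tool_pos: [552.4, 16.6, 217.0]
eef_rot: [-90.0, 0.1, -34.4]
wrist_force: [-0.7, -0.4, 0.2]
gripper_width: 84.9
```

```bash
python3 st.py; python3 pic.py b
```

```text
4.85 [552.4456455   16.61010277 216.98408893] [-89.96240583   0.10052441 -34.43410393] -54.144090551337655 [-0.66202424 -0.36776529  0.23134609] [-0.01258578  0.00348579 -0.02840542] 84.87126170712867
275 [ -0.40708703 -58.01549857  -0.30473772]
218 [-0.30708162 -1.01559857 -0.34213776]
```

View pics/wrist_b.png

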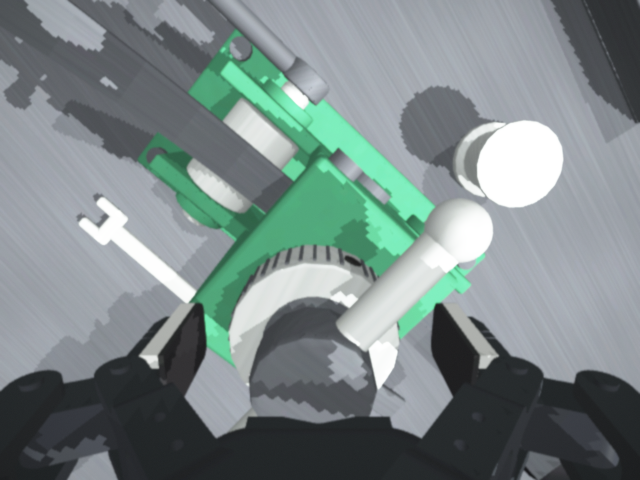

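View pics/side_b.png

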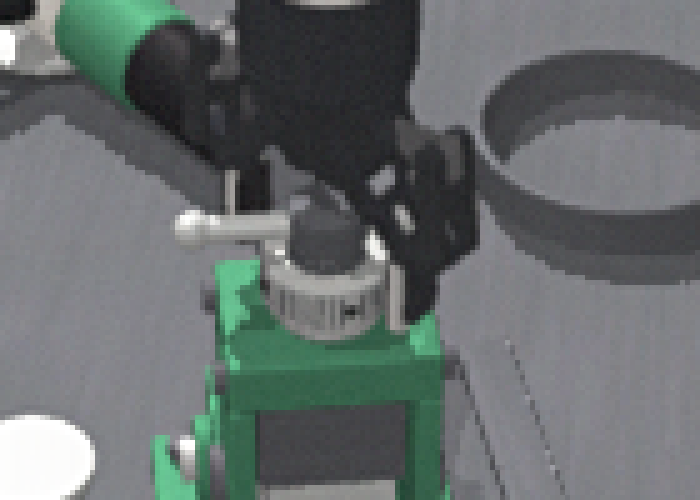

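View pics/scene_b.png

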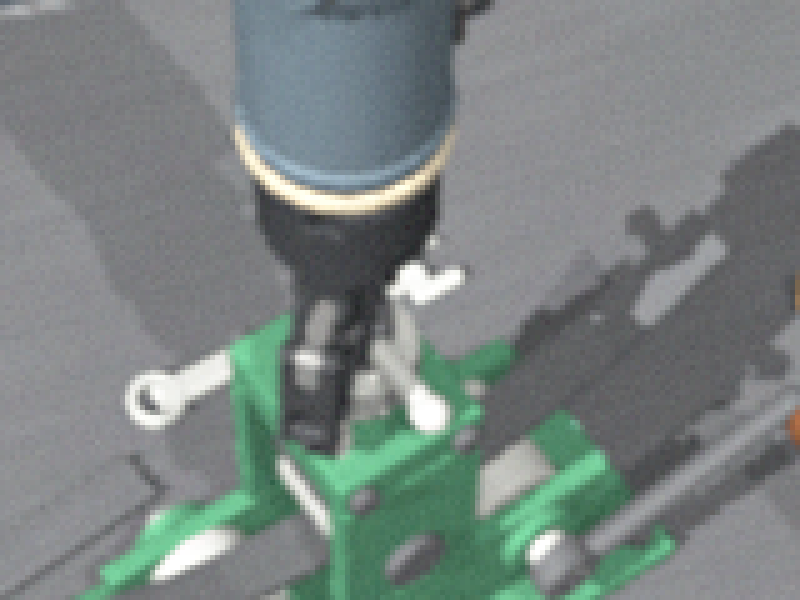

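>>> step_arm --plan '[{"grip":50,"tx":0,"ty":0,"tz":0,"twist":0},{"grip":50,"tx":0,"ty":0,"tz":0,"twist":0},{"grip":50,"tx":0,"ty":0,"tz":0,"twist":0},{"grip":50,"tx":0,"ty":0,"tz":0,"twist":0},{"grip":50,"tx":0,"ty":0,"tz":0,"twist":0},{"grip":50,"tx":0,"ty":0,"tz":0,"twist":0},{"grip":50,"tx":0,"ty":0,"tz":0,"twist":0},{"grip":50,"tx":0,"ty":0,"tz":0,"twist":0}]' --grip_force 40

```text
time: 5.67
tool_pos: [551.5, 18.1, 219.2]
eef_rot: [-89.9, 0.2, -34.4]
wrist_force: [-0.5, -0.3, -1.2]
gripper_width: 56.9
```

```bash
python3 st.py; python3 pic.py c
```

```text
5.6667 [551.46507094  18.05579038 219.20276752] [-89.9180087    0.15454279 -34.39068919] -54.1094576493222 [-0.50044535 -0.29946754 -1.21325771] [ 0.19596536  0.22939493 -0.01202419] 56.931894367408795
275 [  1.1696825  -55.80193812  -0.90184829]
218 [ 1.3234273   1.19779617 -0.983416  ]
```

View pics/wrist_c.png

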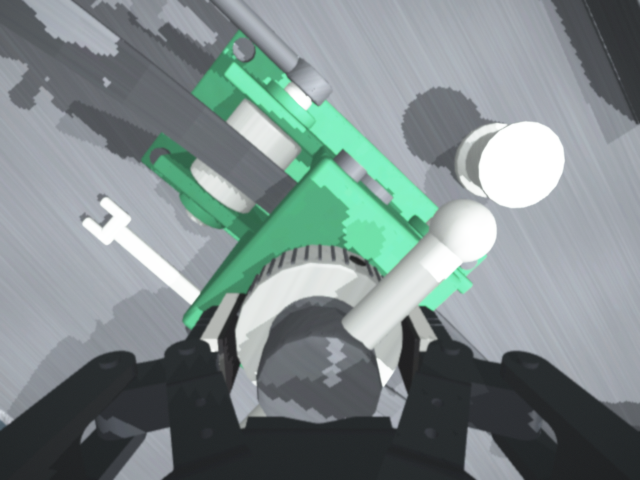

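View pics/side_c.png

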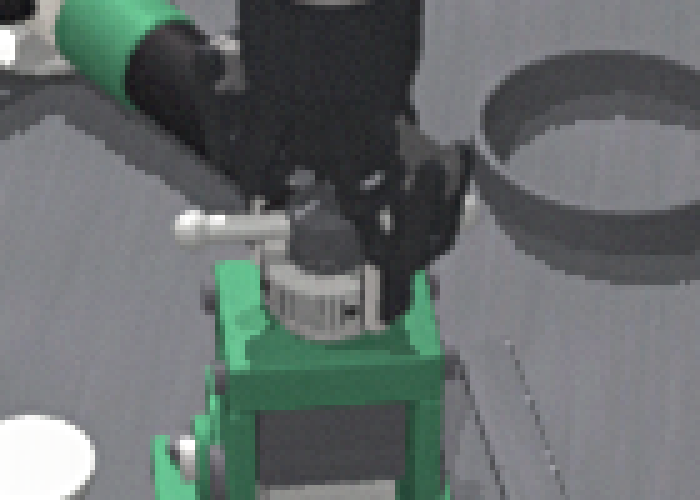

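>>> step_arm --plan '[{"grip":50,"tx":0,"ty":0,"tz":0,"twist":5},{"grip":50,"tx":0,"ty":0,"tz":0,"twist":5},{"grip":50,"tx":0,"ty":0,"tz":0,"twist":5},{"grip":50,"tx":0,"ty":0,"tz":0,"twist":5}]'

```text
time: 6.15
tool_pos: [551.4, 18.3, 219.1]
eef_rot: [-90.0, 0.2, -54.9]
wrist_force: [0.7, -0.2, -2.4]
gripper_width: 56.7
```

```bash
python3 st.py; python3 pic.py d
```

```text
6.15 [551.36022689  18.26469831 219.05411278] [-89.97448081   0.20899546 -54.92723941] -71.97079880180695 [ 0.72522673 -0.15966489 -2.44830529] [0.23895801 0.11987694 0.33817382] 56.74804256568199
275 [  1.60781057 -55.95233707  -0.46549848]
218 [ 1.81572666  1.04727808 -0.49088576]
```

View pics/wrist_d.png

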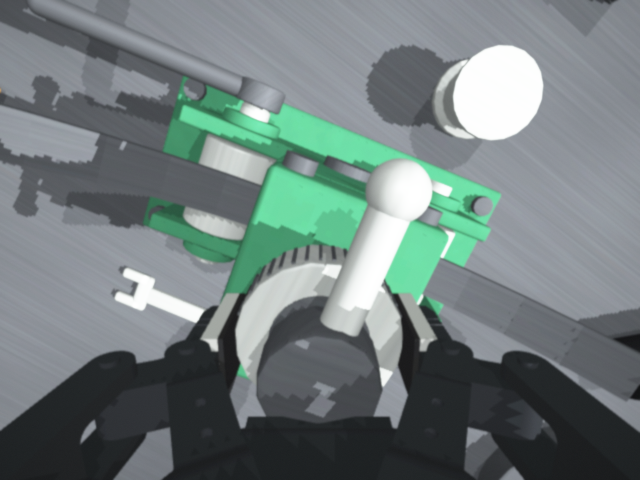

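>>> step_arm --plan '[{"grip":50,"tx":0,"ty":0,"tz":0,"twist":5},{"grip":50,"tx":0,"ty":0,"tz":0,"twist":5},{"grip":50,"tx":0,"ty":0,"tz":0,"twist":5},{"grip":50,"tx":0,"ty":0,"tz":0,"twist":5},{"grip":50,"tx":0,"ty":0,"tz":0,"twist":5},{"grip":50,"tx":0,"ty":0,"tz":0,"twist":5},{"grip":50,"tx":0,"ty":0,"tz":0,"twist":5}]'

```text
time: 6.88
tool_pos: [551.4, 18.7, 218.8]
eef_rot: [-90.1, 0.2, -89.3]
wrist_force: [-0.2, -0.1, -2.4]
gripper_width: 56.9
```

```bash
python3 st.py
```

```text
6.8833 [551.38273753  18.65940959 218.77198201] [-90.10802256   0.20266154 -89.32842064] -102.03032194778118 [-0.20492839 -0.12534905 -2.43784845] [ 0.26275098 -0.04849343  0.27092771] 56.91536585453685
275 [  1.96759831 -56.23634539   0.48588539]
218 [2.16921322 0.76319674 0.59334957]
```

Torque on the way stays near 0.25. The bar clearance limit is about yaw −117, so I go on in smaller bits.

>>> step_arm --plan '[{"grip":50,"tx":0,"ty":0,"tz":0,"twist":4},{"grip":50,"tx":0,"ty":0,"tz":0,"twist":4},{"grip":50,"tx":0,"ty":0,"tz":0,"twist":4}]'

```text
time: 7.13
tool_pos: [551.4, 18.8, 218.7]
eef_rot: [-90.1, 0.2, -101.3]
wrist_force: [0.1, -0.5, -2.1]
gripper_width: 56.7
```

```bash
python3 st.py;python3 pic.py e
```

```text
7.1333 [551.3992361   18.75776517 218.65352253] [ -90.14678467    0.1663685  -101.2964488 ] -112.51152384884853 [ 0.06697736 -0.51086551 -2.07180665] [ 0.21936763 -0.08707079  0.32545305] 56.692202933421996
275 [  1.93272354 -56.3547844    0.88701745]
218 [2.09823296 0.64478826 1.0330436 ]
```

View pics/wrist_e.png

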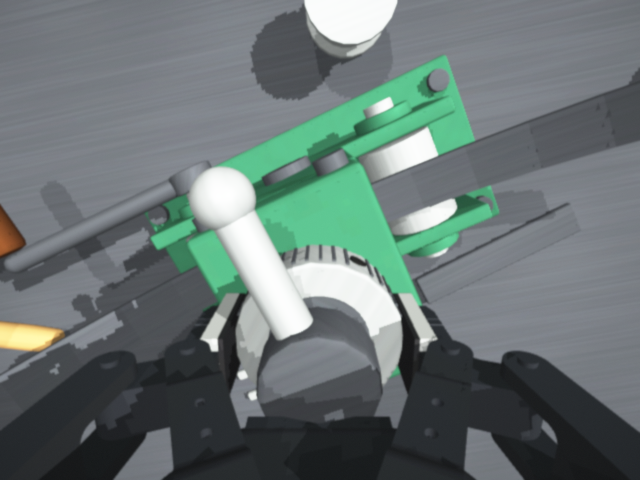

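View pics/scene_e.png

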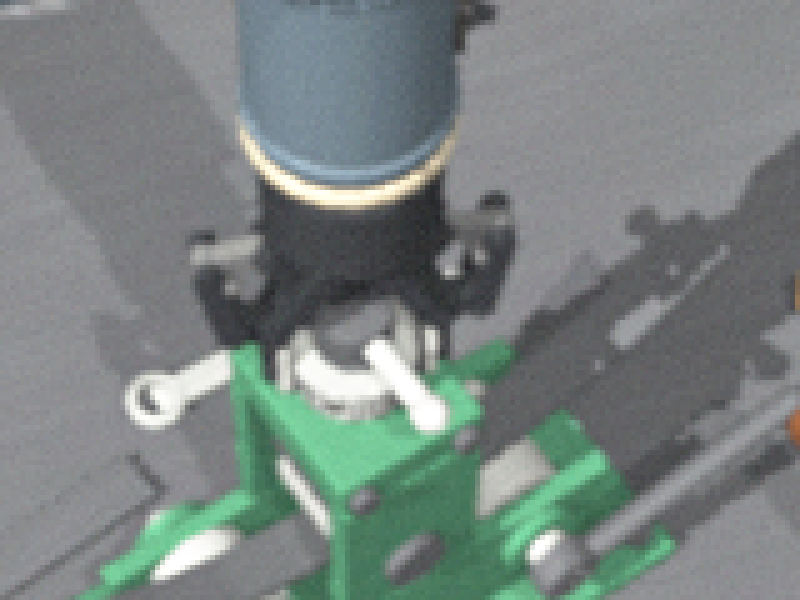

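>>> step_arm --plan '[{"grip":50,"tx":0,"ty":0,"tz":0,"twist":4},{"grip":50,"tx":0,"ty":0,"tz":0,"twist":4},{"grip":50,"tx":0,"ty":0,"tz":0,"twist":4}]'

```text
time: 7.53
tool_pos: [551.5, 18.9, 218.6]
eef_rot: [-90.2, 0.2, -112.6]
wrist_force: [-1.0, -0.7, -3.9]
gripper_width: 56.9
```

```bash
python3 st.py
```

```text
7.5333 [551.49751309  18.88083094 218.56568089] [ -90.18090052    0.15409119 -112.57401725] -122.36048866442782 [-1.01758224 -0.66512379 -3.91050519] [ 0.28936999 -0.13414542  0.28688363] 56.88868134184325
275 [  1.85374771 -56.44357792   1.19973033]
218 [2.00704325 0.55593184 1.37969603]
```

>>> step_arm --plan '[{"grip":85,"tx":0,"ty":0,"tz":0,"twist":0},{"grip":85,"tx":0,"ty":0,"tz":0,"twist":0},{"grip":85,"tx":0,"ty":0,"tz":0,"twist":0},{"grip":85,"tx":0,"ty":0,"tz":0,"twist":0},{"grip":85,"tx":0,"ty":0,"tz":0,"twist":0},{"grip":85,"tx":0,"ty":0,"tz":0,"twist":0}]'

```text
time: 8.03
tool_pos: [552.2, 18.8, 219.3]
eef_rot: [-90.1, 0.2, -111.7]
wrist_force: [-0.2, 0.0, 0.2]
gripper_width: 85.3
```

```bash
sed -i 's/552,16.5,z/551.6,18.2,z/' st.py; python3 st.py
```

```text
8.0333 [552.19057138  18.79722586 219.33825551] [ -90.08813572    0.19317751 -111.65986522] -121.54941237803727 [-0.15110247  0.00236738  0.22638355] [-0.00157177 -0.0008897   0.00936856] 85.27933485591859
275 [  0.58536171 -55.66346338  -0.41406361]
218 [ 0.77754162  1.33614521 -0.32638341]
```

>>> step_arm --plan '[{"grip":85,"tx":0.7,"ty":0,"tz":0,"twist":-5},{"grip":85,"tx":0,"ty":0,"tz":0,"twist":-5},{"grip":85,"tx":0,"ty":0,"tz":0,"twist":-5},{"grip":85,"tx":0,"ty":0,"tz":0,"twist":-5},{"grip":85,"tx":0,"ty":0,"tz":0,"twist":-5}]'

```text
time: 8.45
tool_pos: [552.2, 18.2, 219.8]
eef_rot: [-89.9, 0.2, -85.5]
wrist_force: [-0.5, -0.0, -0.4]
gripper_width: 85.5
```

```bash
python3 st.py
```

```text
8.45 [552.2211293   18.15681387 219.75902092] [-89.93809678   0.18995031 -85.50449733] -98.63423022767874 [-0.4953582  -0.00322631 -0.35785168] [-0.00929829  0.03194258 -0.04797642] 85.50122312391855
275 [ -0.27487518 -55.24100449  -0.55615055]
218 [-0.0859058   1.758649   -0.61773385]
```

>>> step_arm --plan '[{"grip":85,"tx":0,"ty":0.3,"tz":-0.5,"twist":-5},{"grip":85,"tx":0,"ty":0.3,"tz":0,"twist":-5},{"grip":85,"tx":0,"ty":0.3,"tz":0,"twist":-5},{"grip":85,"tx":0,"ty":0.3,"tz":0,"twist":-5},{"grip":85,"tx":0,"ty":0.3,"tz":0,"twist":-5},{"grip":85,"tx":0,"ty":0,"tz":0,"twist":-5},{"grip":85,"tx":0,"ty":0,"tz":0,"twist":-5},{"grip":85,"tx":0,"ty":0,"tz":0,"twist":-5},{"grip":85,"tx":0,"ty":0,"tz":0,"twist":-5},{"grip":85,"tx":0,"ty":0,"tz":0,"twist":-5},{"grip":85,"tx":0,"ty":0,"tz":0,"twist":0}]'

```text
time: 9.37
tool_pos: [552.3, 17.1, 219.0]
eef_rot: [-89.8, -0.0, -32.2]
wrist_force: [-0.0, -0.8, 0.0]
gripper_width: 84.9
```

```bash
python3 st.py
```

```text
9.3667 [552.29194143  17.14731032 218.96511205] [-8.97685515e+01 -3.69299005e-02 -3.21976653e+01] -52.127307733343166 [-0.00354097 -0.75588469  0.04323049] [-0.03220448 -0.01008954 -0.01845285] 84.87406743158391
275 [ -1.11033076 -56.033049     0.74845954]
218 [-1.14707002  0.9664741   0.51820648]
```

>>> step_arm --plan '[{"grip":50,"tx":-1.1,"ty":1,"tz":0.5,"twist":0},{"grip":50,"tx":0,"ty":0,"tz":0,"twist":0},{"grip":50,"tx":0,"ty":0,"tz":0,"twist":0},{"grip":50,"tx":0,"ty":0,"tz":0,"twist":0},{"grip":50,"tx":0,"ty":0,"tz":0,"twist":0},{"grip":50,"tx":0,"ty":0,"tz":0,"twist":0},{"grip":50,"tx":0,"ty":0,"tz":0,"twist":0},{"grip":50,"tx":0,"ty":0,"tz":0,"twist":0}]'

```text
time: 10.03
tool_pos: [551.6, 17.9, 218.3]
eef_rot: [-89.8, -0.1, -32.8]
wrist_force: [0.3, -0.8, 0.6]
gripper_width: 56.9
```

```bash
python3 st.py
```

```text
10.0333 [551.62843718  17.88274521 218.30623457] [-8.97950431e+01 -8.95327874e-02 -3.28189149e+01] -52.8262029334393 [ 0.26375597 -0.7832852   0.61863289] [-0.14518983  0.03291273  0.16305447] 56.87144604532369
275 [ -0.10725355 -56.69274091   0.45400669]
218 [-0.19632411  0.3068248   0.25010853]
```

>>> step_arm --plan '[{"grip":50,"tx":0,"ty":0,"tz":0,"twist":4},{"grip":50,"tx":0,"ty":0,"tz":0,"twist":4}]'

```text
time: 10.2
tool_pos: [551.6, 17.9, 218.2]
eef_rot: [-89.8, -0.0, -40.9]
wrist_force: [0.8, 0.1, 1.1]
gripper_width: 56.6
```

```bash
python3 st.py
```

```text
10.2 [551.5718534   17.8996273  218.23618363] [-8.97860099e+01 -4.42280534e-02 -4.09308909e+01] -59.87393646664897 [0.83262825 0.09043526 1.06194765] [0.03660438 0.06539217 0.24076778] 56.59963399790512
275 [ -0.13170641 -56.76262263   0.45737345]
218 [-0.17570614  0.23696284  0.24448857]
```

>>> step_arm --plan '[{"grip":50,"tx":0,"ty":0,"tz":0,"twist":4},{"grip":50,"tx":0,"ty":0,"tz":0,"twist":4}]'

```text
time: 10.37
tool_pos: [551.5, 18.0, 218.2]
eef_rot: [-89.8, -0.0, -49.3]
wrist_force: [-0.0, -0.9, -1.3]
gripper_width: 56.7
```

```bash
python3 st.py
```

```text
10.3667 [551.50087432  18.00769305 218.17012821] [-8.97846510e+01 -2.65061395e-03 -4.93137556e+01] -67.16478901015948 [-0.04835243 -0.87368295 -1.32492036] [-0.13026359 -0.01772937  0.2476846 ] 56.65793879018135
275 [ -0.07857389 -56.82872036   0.41413012]
218 [-0.08121082  0.17087697  0.19989331]
```

>>> step_arm --plan '[{"grip":50,"tx":0,"ty":0,"tz":0,"twist":4},{"grip":50,"tx":0,"ty":0,"tz":0,"twist":4}]'

```text
time: 10.53
tool_pos: [551.4, 18.1, 218.1]
eef_rot: [-89.8, 0.0, -57.7]
wrist_force: [-0.9, -1.0, 0.2]
gripper_width: 56.8
```

```bash
python3 st.py
```

```text
10.5333 [551.42739429  18.08384615 218.11123288] [-8.97945890e+01  3.20432613e-02 -5.77179328e+01] -74.49102042497276 [-0.91336893 -0.96858744  0.21792785] [-0.1037334   0.01751852  0.27747181] 56.76555251159167
275 [-3.78288724e-02 -5.68876437e+01  4.11912238e-01]
218 [-0.00595103  0.11198107  0.2075621 ]
```

>>> step_arm --plan '[{"grip":50,"tx":0,"ty":0,"tz":0,"twist":4},{"grip":50,"tx":0,"ty":0,"tz":0,"twist":4}]'

```text
time: 10.7
tool_pos: [551.4, 18.1, 218.2]
eef_rot: [-89.8, 0.0, -66.1]
wrist_force: [-0.6, -1.2, 2.5]
gripper_width: 56.9
```

```bash
python3 st.py
```

```text
10.7 [551.39219389  18.14945879 218.19178851] [-8.98057749e+01  4.56826901e-02 -6.60931839e+01] -81.8151651140368 [-0.55576553 -1.22283469  2.48542814] [-0.15090114  0.06560317  0.60148775] 56.90418565554989
275 [-7.28551728e-03 -5.68071839e+01  4.03030167e-01]
218 [0.03816134 0.19247047 0.20980814]
```

>>> step_arm --plan '[{"grip":50,"tx":0,"ty":0,"tz":0,"twist":1}]'

```text
time: 10.78
tool_pos: [551.4, 18.2, 218.2]
eef_rot: [-89.8, 0.0, -67.3]
wrist_force: [0.3, -2.3, 0.1]
gripper_width: 56.5
```

```bash
python3 st.py; python3 pic.py f
```

```text
10.7833 [551.38738568  18.18112429 218.2184748 ] [-8.98095122e+01  3.15369103e-02 -6.72691948e+01] -82.85878662227861 [ 0.29650398 -2.29144816  0.12194266] [-0.29352771 -0.06111164  0.57969539] 56.534870662809716
275 [ 3.34910905e-02 -5.67805622e+01  3.92170943e-01]
218 [0.0648652  0.21911414 0.20266692]
```

View pics/wrist_f.png

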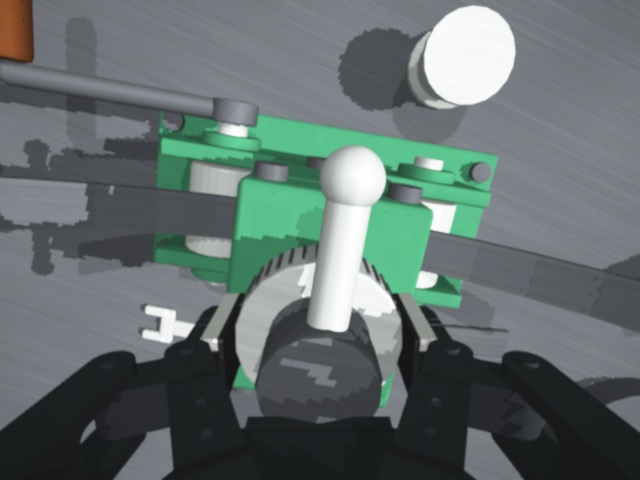

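>>> step_arm --plan '[{"grip":50,"tx":0,"ty":0,"tz":0,"twist":1.5}]'

```text
time: 11.02
tool_pos: [551.4, 18.2, 218.2]
eef_rot: [-89.8, 0.0, -68.4]
wrist_force: [-0.5, 0.0, 1.0]
gripper_width: 56.7
```

```bash
python3 st.py; python3 -c "
from h import *
for i in range(3):
  imaging.grab_frame('side'); s=telemetry.read_state(); print(s['wrist_torque'],s['eef_rot'][2])"
```

```text
11.0167 [551.36618152  18.20559829 218.23435027] [-8.98129245e+01  4.52131611e-02 -6.83626719e+01] -83.81207781386458 [-0.48314473  0.02008916  1.03297862] [-0.20473682  0.14381602  0.64765385] 56.680571599452854
275 [ 4.66249035e-02 -5.67646987e+01  4.00621834e-01]
218 [0.09160465 0.23497971 0.21451246]
[-0.21072893  0.06006713  0.63610525] -68.57178790725511
[-0.14565043  0.08927405  0.55514385] -68.48078128272218
[-0.18931129  0.05538863  0.52957221] -68.4395145632258
```

>>> step_arm --plan '[{"grip":50,"tx":0,"ty":0,"tz":0,"twist":2}]'

```text
time: 11.25
tool_pos: [551.4, 18.2, 218.3]
eef_rot: [-89.8, 0.1, -70.4]
wrist_force: [-1.4, -0.2, 2.5]
gripper_width: 57.3
```

```bash
python3 st.py; python3 -c "
from h import *
for i in range(4):
  imaging.grab_frame('side'); s=telemetry.read_state(); print(s['wrist_torque'],s['eef_rot'][2])"
```

```text
11.25 [551.36858579  18.23239094 218.31696436] [-8.98092151e+01  5.29192424e-02 -7.03538580e+01] -85.54952448646094 [-1.41901822 -0.18089547  2.46954018] [-0.17352204  0.15898663  0.89885924] 57.30400158732576
275 [ 5.59558228e-02 -5.66821078e+01  3.95796101e-01]
218 [0.10860187 0.31755188 0.20599648]
[-0.20792209  0.06902649  0.75510772] -70.5862363016662
[-0.20840801  0.16905021  0.6144762 ] -70.43548771536024
[-0.20652542  0.10080016  0.61908853] -70.38005547016341
[-0.19982954  0.16722634  0.61315365] -70.36665769267644
```

>>> step_arm --plan '[{"grip":85,"tx":0,"ty":0,"tz":0,"twist":0},{"grip":85,"tx":0,"ty":0,"tz":0,"twist":0},{"grip":85,"tx":0,"ty":0,"tz":0,"twist":0},{"grip":85,"tx":0,"ty":0,"tz":0,"twist":0},{"grip":85,"tx":0,"ty":0,"tz":0,"twist":0},{"grip":85,"tx":0,"ty":0,"tz":0,"twist":0}]'

```text
time: 11.95
tool_pos: [551.5, 18.5, 217.9]
eef_rot: [-89.8, 0.1, -70.4]
wrist_force: [-0.2, 0.4, 0.1]
gripper_width: 85.1
```

```bash
python3 st.py; python3 pic.py g
```

```text
11.95 [551.46879972  18.46876642 217.87679116] [-89.80177534   0.14370058 -70.3970651 ] -85.51705036850885 [-0.19846874  0.35893795  0.06630008] [-0.05444612  0.00548542 -0.0073825 ] 85.09408507347017
275 [  0.15393791 -57.12331708   0.23105385]
218 [ 0.29689651 -0.12383748  0.0338535 ]
```

View pics/wrist_g.png

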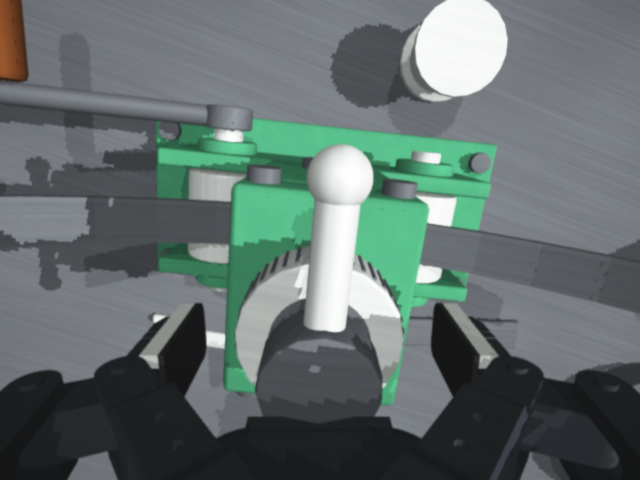

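>>> step_arm --plan '[{"grip":85,"tx":0,"ty":-8,"tz":0,"twist":0},{"grip":85,"tx":0,"ty":-15,"tz":0,"twist":0},{"grip":85,"tx":0,"ty":-20,"tz":0,"twist":0},{"grip":85,"tx":0,"ty":-20,"tz":0,"twist":0},{"grip":85,"tx":0,"ty":-25,"tz":0,"twist":0},{"grip":85,"tx":0,"ty":-25,"tz":0,"twist":0},{"grip":85,"tx":0,"ty":-20,"tz":0,"twist":0},{"grip":85,"tx":0,"ty":0,"tz":0,"twist":0},{"grip":85,"tx":0,"ty":0,"tz":0,"twist":0}]'

```text
time: 12.85
tool_pos: [549.9, 18.3, 361.2]
eef_rot: [-89.8, 0.2, -70.3]
wrist_force: [-0.6, -0.3, -0.0]
gripper_width: 84.8
```

```bash
python3 st.py; python3 pic.py h; python3 - <<'E'
from h import *; import cv2
for n in('scene','side'): cv2.imwrite(f'pics/{n}_end.png',imaging.grab_frame(n)[:,:,::-1])
a=[cv2.imread('pics/side0.png')[190:250,280:370],cv2.imread('pics/side_end.png')[190:250,280:370]]
b=[cv2.imread('pics/scene0.png')[180:240,280:370],cv2.imread('pics/scene_end.png')[180:240,280:370]]
cv2.imwrite('pics/cmp.png',cv2.resize(np.vstack([np.hstack(a),np.hstack(b)]),None,fx=4.4,fy=4.4,interpolation=3))
E
```

```text
12.85 [549.93815939  18.32367561 361.17792405] [-89.80906172   0.18642953 -70.33017935] -82.6711607164967 [-0.57842939 -0.34426315 -0.03167442] [-0.01854908 -0.03767219  0.04057379] 84.84985787302448
275 [ 0.95623574 86.1798665   1.23605256]
218 [  1.14170254 143.17924826   1.04610133]
```

View pics/cmp.png

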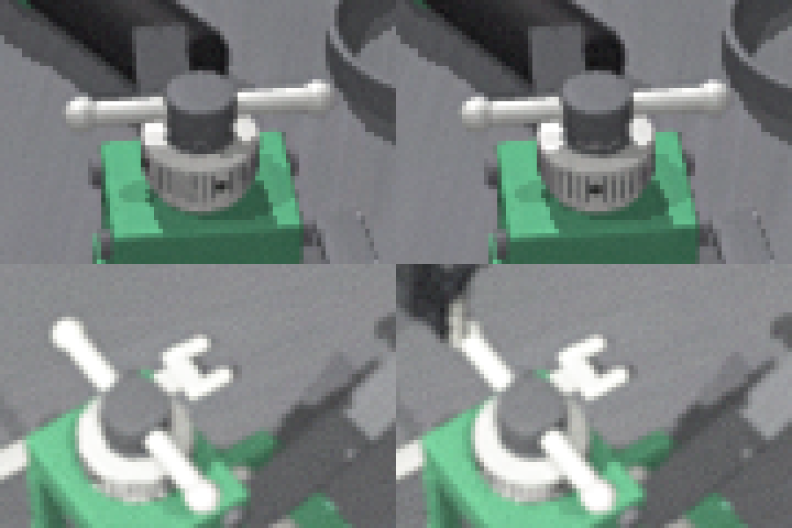

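View pics/side_end.png

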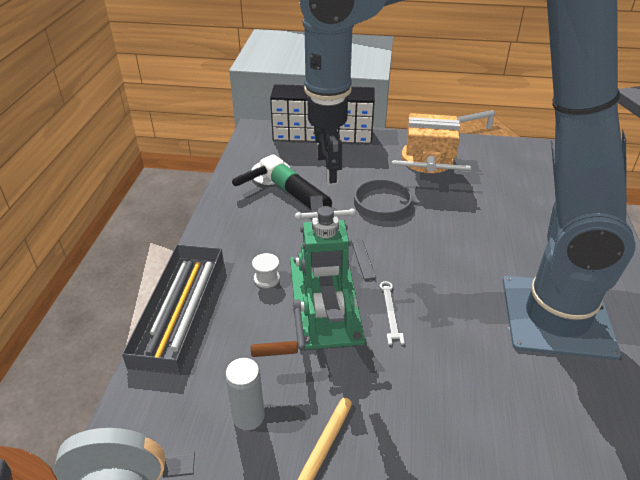

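View pics/scene_end.png

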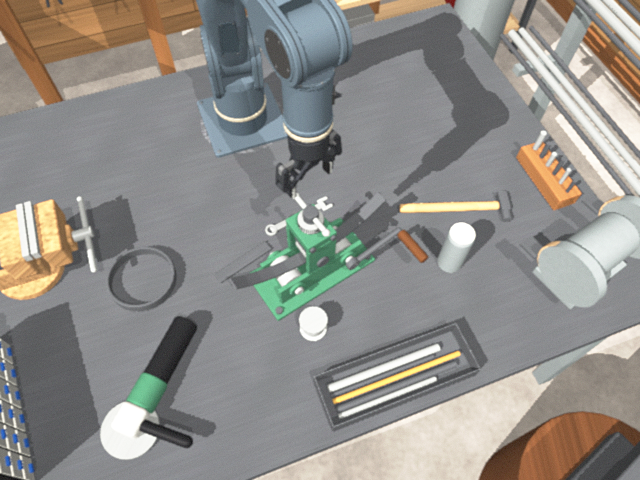

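```bash
python3 -c "
from station import sign_off; print(sign_off())"
```

```text
the job is handed in; nothing more can be done
None
```

The lock ring is seated on its washer and nipped tight, and the job is handed in at about 13 s of the 58 s allowed.

- **Turning:** I gripped the ring with 40 N and ran it clockwise in two strokes, regripping once, for about 115° in all. It turned freely at about 0.25–0.3 N m and seated after roughly 1.9 rad.
- **Tightening:** I brought it up to a brief peak of about 0.9 N m. It still read about 0.61 N m while held, then I let go and backed off 140 mm above.
- **Tommy bar and bench:** Comparing start and end pictures from the scene and side cameras by eye, neither the tommy bar nor the loose things on the bench has visibly moved. The ring's spanner hole has shifted in the clockwise direction.
- **Robot clear:** The last wrist force and torque were about zero, with the gripper open and clear.
- **Not settled:** The finger opening rose by about 0.6 mm at the last nip, so there may have been a small slip there. I did not grip the ring again after letting go to confirm it stays tight, and I could not read its bearing force on the washer directly. My estimates of the screw axis from the three cameras differed by about 2 mm; I re-centred on it after the first grip.

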